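# Hang up and charge the radios at the end of the shift

### The arm

A 6-joint arm with a two-finger parallel gripper is mounted at the origin on the work surface; the furniture and walls round the work are solid. World frame = base frame: x ahead of the robot, y to its left, z up, the work surface at z = 0. Lengths are in m, angles in rad, forces in N, time in s.
With the tool pointing down it reaches from about 0.25 to 0.775 m from the base axis. Payload 4 kg.
Tool frame: the origin (TCP) lies at the very end of the fingers, on their centre line; the grasp point (between the pads) lies 19 mm behind it; z points along the fingers, y is the line along which they close (so a half turn about z gives the same grasp; the last joint's range is limited). The gripper opens to 85 mm and grips with 20 to 120 N. Pads are 22 mm wide; open, the fingers measure 114 mm over their backs; the gripper's body (76 mm by 85 mm) begins 54 mm behind the grasp point. The pads swing forward as they close: fully open they stand 13 mm farther back than shut.
Start: joints at [-1.294, 0.087, 1.371, -0, 1.684, -0.103], TCP at [0.204, -0.511, 0.231] pointing down, gripper open.
Joint ranges: [-3.1, 3.1], [-0.76, 2.03], [0.27, 2.55], [-1.08, 4.22], [0.17, 2.65], [-2.57, 2.57]. Speed limits (rad/s): [2.79, 2.79, 3.14, 3.14, 3.14, 3.14].

### API

Orientations are given as a rotation vector (axis times angle).
In Python, from plant import bot gives the robot as it stands. The module is installed in compiled form; this text tells all that it offers.
- The arm moves only by the tool drive_tool, never from a script. Its arguments are lists of equal length, an entry for each row: "xyz": the shift along the tool's x, y, z in m, a list of three; "twist": the turn, a rotation vector about the tool's x, y, z in degrees, a list of three. In form: {"xyz": [[dx, dy, dz], ...], "twist": [[ax, ay, az], ...]}. A call has 1 to 5 rows; each row is the pose to reach, as a shift and turn from the pose commanded when the call began, along the tool's axes at that moment; what a row does not reach only later rows make up. A row lasts 1/12 s, in which the tool goes at most 41.7 mm and 7.16 degrees, less where a joint would pass 70% of its speed; a pose out of reach is approached as far as the arm can. A call with a gripper value outside its range is refused whole. "gripper" is the opening, from 0 (shut) to 1 (fully open), set as the call begins (left out, the last holds). The fingers move at their own pace and stop on an object; the grip force is fixed at half the most. Time passes only in rows, so rows that repeat a pose let the fingers close. It gives the time, the measured TCP pose, the force, the opening and the grip force at its end, in the units of the state.
- bot.get_obs(): the state, without advancing time (a new reading comes with each control period).
- bot.camera(name): name is "side" or "top"; returns (picture, depth): 400x640x3 uint8, blue, green, red; 400x640 float32, m along the optical axis (not along the pixel's ray), 0 where there is no reading.
- bot.calibration(name): a dict with "mtx" (3x3 intrinsics, pixels), "k1" (the pictures are not rectified: a ray, as slopes to the right and down, at radius r is drawn at 1 + k1 r^2 times it, then the intrinsics apply), "rvec" (rotation vector, rad) and "tvec" (3), from world to camera coordinates, as OpenCV has them. Camera axes: x right, y down, z forward; pixel columns grow to the right and rows downward; lengths in m; the calibration is good to about 2 mm. A picture is of the moment at which its call begins. calibration takes no time and is no camera call.
- bot.job_done(): hands the job in; it is judged then, once.
Trained networks look in the newest picture that a camera, given by its name, has taken for a name from the list of things; names that differ only in an ending like _2 or _b are one class to them, and where a whole thing is asked for, a point or a joint stands for the part that bears it (a point fixed in the world has none). Each returns a list of dicts, best first, with "score" (0 to 1); they miss things now and then, are a little off and sometimes report something else, mostly with a low value. They report only what shows in the picture. A call takes as long as a camera call.
- bot.silhouettes(target, camera): "mask" (400x640 bool, what is visible of it) and "centre" ([row, column] in pixels, amid what is visible of it).
The state is a dict: "t": time; "q": joint angles; "dq": joint speeds; "joint_efforts": joint torques, N m; "tcp_pos": TCP position; "tcp_rot": TCP orientation; "ft_force": force on the tool from outside, world axes, zero at the start; "moment": the same for the moment, N m; "opening": finger opening in m; "finger_force": force on a finger pad.
Only numpy, scipy, OpenCV 4.12 (cv2) and the standard library are available. Lean on these libraries where they do the work, as an engineer would, in place of code of your own. Each camera call takes 0.05 s, during which the arm holds its last target. There are 200 camera calls.

### The job

The shift is over: put each of the three two-way radios upright and fully down into the charger whose rim has the colour of the radio's head, its back to the back of the charger, and hang the telephone handset up squarely on the telephone's two rests. Let go of everything, and do not push aside or knock over the ink bottle or the desk clock.

Things in the scene. Friction and masses are not known exactly. Their poses are not given: they have to be found in the camera images.
- radio_yellow: Two-way radio, loose, 0.22 kg, upright black box 34 (x) x 54 (y) x 100 mm with yellow head (top 14 mm); on top a stub antenna at y +15 (to 119 mm height) and a knob at y -14. Grip it front to back (34 mm) at 75-88 mm height. -x: front with display; +x: back with a grey guide rail 16 mm wide, 8 proud, up to 40 mm height. Origin: centre of the 34 x 54 base, underside; z up.
- charger_yellow: Black desk charger with yellow rim, fixed, base 96 x 86 mm. Pocket 39 (x) x 60 (y) mm inside, floor 10 mm and rim 40 mm above the desk, mouth bevelled 4 mm wider each side. A 24 mm channel in its rear (+x) wall takes the radio's rail; lamps on the front (-x). Origin: under the pocket's centre at desk height, z up. A seated radio's origin is 10 mm above this, axes parallel.
- radio_green: Two-way radio, loose, 0.22 kg, upright black box 34 (x) x 54 (y) x 100 mm with green head (top 14 mm); on top a stub antenna at y +15 (to 119 mm height) and a knob at y -14. Grip it front to back (34 mm) at 75-88 mm height. -x: front with display; +x: back with a grey guide rail 16 mm wide, 8 proud, up to 40 mm height. Origin: centre of the 34 x 54 base, underside; z up.
- charger_green: Black desk charger with green rim, fixed, base 96 x 86 mm. Pocket 39 (x) x 60 (y) mm inside, floor 10 mm and rim 40 mm above the desk, mouth bevelled 4 mm wider each side. A 24 mm channel in its rear (+x) wall takes the radio's rail; lamps on the front (-x). Origin: under the pocket's centre at desk height, z up. A seated radio's origin is 10 mm above this, axes parallel.
- radio_blue: Two-way radio, loose, 0.22 kg, upright black box 34 (x) x 54 (y) x 100 mm with blue head (top 14 mm); on top a stub antenna at y +15 (to 119 mm height) and a knob at y -14. Grip it front to back (34 mm) at 75-88 mm height. -x: front with display; +x: back with a grey guide rail 16 mm wide, 8 proud, up to 40 mm height. Origin: centre of the 34 x 54 base, underside; z up.
- charger_blue: Black desk charger with blue rim, fixed, base 96 x 86 mm. Pocket 39 (x) x 60 (y) mm inside, floor 10 mm and rim 40 mm above the desk, mouth bevelled 4 mm wider each side. A 24 mm channel in its rear (+x) wall takes the radio's rail; lamps on the front (-x). Origin: under the pocket's centre at desk height, z up. A seated radio's origin is 10 mm above this, axes parallel.
- telephone: Black desk telephone with keypad, 220 (x) x 200 (y) mm, fixed. Along its +y side are two raised rests, at +x and -x, tops 58 mm above the desk, for the handset. Origin: centre of the underside, desk height; z up. With the handset hung up, the handset's origin is at x 0, y +62, z +58 mm in this frame, its x axis parallel to this x (either way round).
- handset: Black cordless telephone handset, 217 (x) x 50 (y) x 45 mm high, loose, 0.14 kg, lying on its ear- and mouthpiece. Its grip is an arched bar along x, 39 mm wide (y), from 18 to 45 mm height in the middle: grip it there across y from above. Origin: centre of the underside, level with the lowest points of the end pieces; z up.
- ink_bottle: Square dark blue ink bottle with a black cap, 52 x 52 x 64 mm, loose, a bystander. Origin: centre of the underside; z up.
- desk_clock: Small brown desk clock with a round white face, 53 (x) x 100 (y) x 88 mm high, loose, a bystander. Origin: centre of the underside; z up.

How it is judged:
By the outcome, as a careful person would: the job done as asked, in the order asked, and still so for the second after the job is handed in, with the robot touching nothing.
It also fails if it takes over 102 s, if anything falls off the work surface, if the arm or the gripper's body presses on something with over 40 N, if the wrist force passes 120 N, or if a joint passes its speed limit or range.

## Working session

There is one attempt and no reset: what is moved stays moved. The work goes in short steps, Python scripts to look and compute and a tool call to move; the robot and the scene stay as the last step left them, time stands still between calls to the robot, and variables do not carry over. Pictures are saved under pics/ and viewed, at most 14 in all, crops included, and the job is handed in when it is done.

Besides the shell and the picture viewer there is one more tool, called after ">>>" in YAML: its name, and indented under it one key for each argument. drive_tool: Moves the arm, as the interface text tells. Its arguments: {"type":"object","properties":{"xyz":{"type":"array","items":{"type":"array","items":{"type":"number"}}},"twist":{"type":"array","items":{"type":"array","items":{"type":"number"}}},"gripper":{"type":"number"}},"required":["xyz","twist"]}

```bash
mkdir -p pics; ls
python3 - <<'E'
from plant import bot
import cv2,numpy as np
np.set_printoptions(precision=4,suppress=True)
for c in ("top","side"):
    p,d=bot.camera(c); cv2.imwrite(f"pics/{c}0.png",p)
    k=bot.calibration(c); R=cv2.Rodrigues(np.array(k["rvec"]))[0]
    print(c,k["mtx"],k["k1"],-R.T@np.ravel(k["tvec"]),R)
o=bot.get_obs(); print(o)
E
```

```text
pics
top [[502.0258   0.     325.318 ]
 [  0.     502.0258 211.8597]
 [  0.       0.       1.    ]] -0.010801072284586868 [0.3154 0.0086 1.4276] [[-0.0296 -0.9996 -0.002 ]
 [-0.9872  0.0296 -0.1566]
 [ 0.1566 -0.0027 -0.9877]]
side [[429.5081   0.     319.9063]
 [  0.     429.5081 204.1815]
 [  0.       0.       1.    ]] -0.013900989853945313 [0.4506 1.176  0.9526] [[-0.9982 -0.0574 -0.0195]
 [-0.0196  0.6102 -0.792 ]
 [ 0.0574 -0.7902 -0.6102]]
{'t': 0.1, 'q': array([-1.2941,  0.0879,  1.3721,  0.    ,  1.6836, -0.1031]), 'dq': array([ 0.0003, -0.0017, -0.0019, -0.0002, -0.0003, -0.0003]), 'joint_efforts': array([  0.0028, -35.3012, -31.422 ,  -0.    ,   0.0079,  -0.    ]), 'tcp_pos': array([ 0.2038, -0.5104,  0.2302]), 'tcp_rot': array([-3.0831, -0.5927,  0.0002]), 'ft_force': array([-0.1842,  0.6004,  0.4013]), 'moment': array([-0.0055,  0.006 ,  0.0222]), 'finger_force': 0.0, 'opening': 0.08557672069496991}
```

View pics/top0.png

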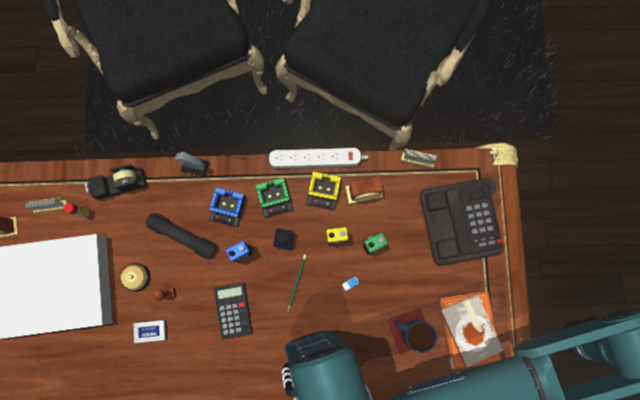

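View pics/side0.png

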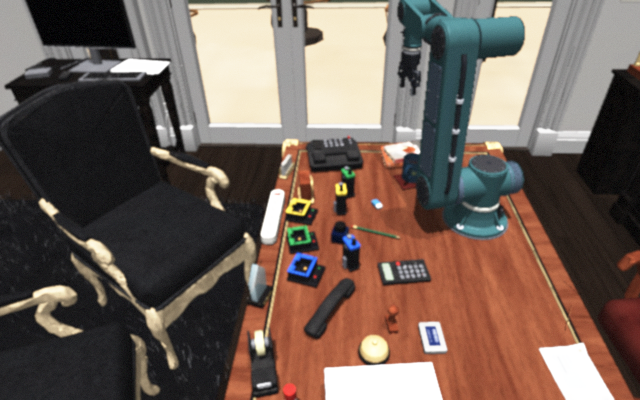

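```bash
cat > h.py <<'E'
from plant import bot
import cv2,numpy as np
np.set_printoptions(precision=4,suppress=True)
def cal(c):
    k=bot.calibration(c); R=cv2.Rodrigues(np.array(k["rvec"],float))[0]
    return np.array(k["mtx"]),k["k1"],R,np.ravel(k["tvec"])
def proj(c,P):
    M,k1,R,t=cal(c); q=np.atleast_2d(P)@R.T+t; s=q[:,:2]/q[:,2:]
    s=s*(1+k1*(s**2).sum(1,keepdims=True)); return s@M[:2,:2].T+M[:2,2]
def rays(c,uv):
    M,k1,R,t=cal(c); s0=(np.atleast_2d(uv)-M[:2,2])/[M[0,0],M[1,1]]; s=s0.copy()
    for _ in range(5): s=s0/(1+k1*(s**2).sum(1,keepdims=True))
    return np.c_[s,np.ones(len(s))]
def world(c,uv,d):   # depth d along the axis
    M,k1,R,t=cal(c); return (rays(c,uv)*np.ravel(d)[:,None]-t)@R
def atz(c,uv,z):
    M,k1,R,t=cal(c); D=rays(c,uv)@R; o=-R.T@t; return o+D*((z-o[2])/D[:,2])[:,None]
E
python3 - <<'E'
from h import *
N=["radio_yellow","radio_green","radio_blue","charger_yellow","charger_green","charger_blue","telephone","handset","ink_bottle","desk_clock"]
out={}
for c in ("top","side"):
    p,d=bot.camera(c); out[c+"_img"]=p; out[c+"_d"]=d
    for n in N:
        r=bot.silhouettes(n,c)
        for i,x in enumerate(r[:2]):
            m=x["mask"]; v,u=np.nonzero(m&(d>0)); P=world(c,np.c_[u,v],d[v,u])
            print(c,n,i,round(x["score"],2),np.round(x["centre"]),m.sum(),np.median(P,0),P[:,2].max())
        if r: out[c+"_"+n]=r[0]["mask"]
np.savez("s.npz",**out)
a=cv2.resize(out["top_img"][165:280,195:395],None,fx=4,fy=4,interpolation=cv2.INTER_CUBIC)
cv2.imwrite("pics/a.png",a[:, :800])
b=cv2.resize(out["side_img"][155:300,265:415],None,fx=4,fy=4,interpolation=cv2.INTER_CUBIC)
cv2.imwrite("pics/b.png",b)
E
```

```text
top radio_yellow 0 0.76 [234. 336.] 304 [ 0.4604 -0.0218  0.1001] 0.12349960420150752
top radio_green 0 0.63 [242. 373.] 319 [ 0.4405 -0.1222  0.0999] 0.12349164486531611
top radio_blue 0 0.64 [252. 241.] 395 [0.4276 0.2368 0.0981] 0.12157822612672585
top charger_yellow 0 0.89 [188. 322.] 1046 [0.601  0.0081 0.0166] 0.048167969865981215
top charger_green 0 0.93 [196. 272.] 1028 [0.5859 0.15   0.0173] 0.04872486409418611
top charger_blue 0 0.85 [208. 226.] 1023 [0.562  0.2862 0.018 ] 0.0480127747273281
top telephone 0 0.67 [219. 460.] 5433 [ 0.4972 -0.3723  0.0473] 0.06620385799349722
top handset 0 0.9 [232. 178.] 1207 [0.482  0.4121 0.0355] 0.05125386241868957
top ink_bottle 0 0.63 [239. 283.] 334 [0.4625 0.1228 0.0433] 0.07198362895509136
top desk_clock 0 0.67 [185. 364.] 723 [ 0.5893 -0.103   0.0859] 0.09794611986053374
side radio_yellow 0 0.8 [200. 339.] 360 [0.4695 0.0011 0.06  ] 0.11939489445483366
side radio_green 0 0.55 [182. 348.] 265 [ 0.4397 -0.1031  0.0735] 0.11956620604466521
side radio_blue 0 0.71 [255. 351.] 551 [0.4319 0.2627 0.066 ] 0.11974860233151521
side radio_blue 1 0.26 [240. 301.] 664 [0.5912 0.1598 0.0196] 0.04399631440962961
side charger_yellow 0 0.7 [213. 299.] 618 [0.6046 0.0226 0.0192] 0.04433154224876451
side charger_yellow 1 0.17 [183. 348.] 276 [ 0.4394 -0.1037  0.0737] 0.11956620604466521
side charger_green 0 0.65 [241. 298.] 701 [0.5911 0.1606 0.0187] 0.04399631440962961
side charger_blue 0 0.6 [269. 306.] 926 [0.5634 0.2951 0.0187] 0.043083706544465666
side telephone 0 0.8 [148. 332.] 1510 [ 0.5037 -0.3362  0.0442] 0.061913938167559406
side telephone 1 0.3 [231. 336.] 318 [0.4675 0.1426 0.0385] 0.10021402427122542
side handset 0 0.73 [307. 326.] 1072 [0.4949 0.4428 0.0337] 0.04880493681784682
side ink_bottle 0 0.76 [231. 336.] 296 [0.4675 0.1424 0.0389] 0.10021402427122542
side desk_clock 0 0.95 [186. 308.] 399 [ 0.5938 -0.0712  0.0685] 0.09014436418388692
```

View pics/a.png

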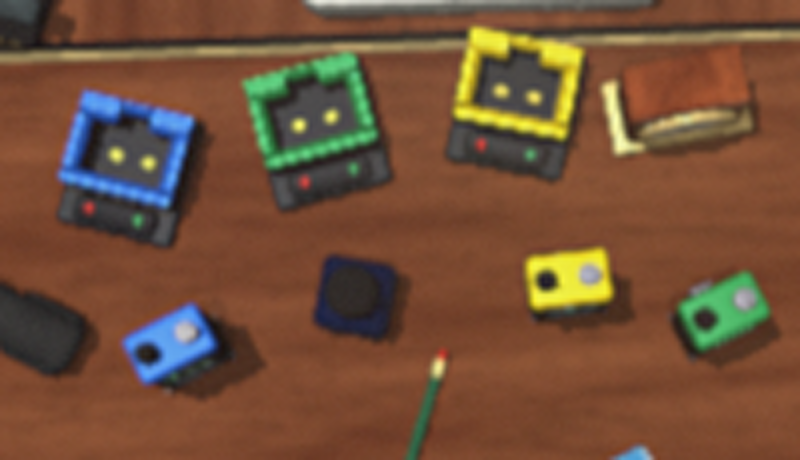

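View pics/b.png

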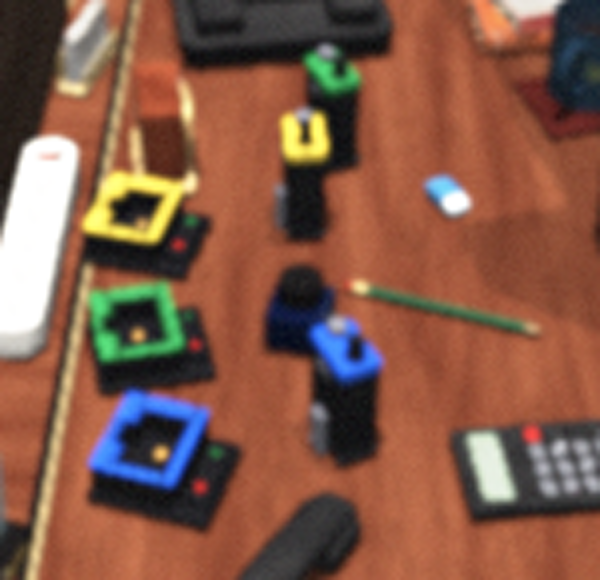

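```bash
cat >> h.py <<'E'
def rect(c,img,x,y,z,half=.07,mm=2.5):   # orthophoto at height z: up=+x, left=+y, mm px per mm
    n=int(2*half*1000*mm); j,i=np.meshgrid(np.arange(n),np.arange(n))
    X=x+half-(i+.5)/mm/1000; Y=y+half-(j+.5)/mm/1000
    uv=proj(c,np.c_[X.ravel(),Y.ravel(),np.full(X.size,z)]).reshape(n,n,2).astype(np.float32)
    return cv2.remap(img,uv[...,0],uv[...,1],cv2.INTER_CUBIC)
HUE={"yellow":(22,38),"green":(45,85),"blue":(95,125)}
def cmask(im,col,v=70):
    h=cv2.cvtColor(im,cv2.COLOR_BGR2HSV); lo,hi=HUE[col]
    return ((h[...,0]>=lo)&(h[...,0]<=hi)&(h[...,1]>110)&(h[...,2]>v)).astype(np.uint8)
def big(m):
    cs,_=cv2.findContours(m,cv2.RETR_EXTERNAL,cv2.CHAIN_APPROX_NONE); return max(cs,key=cv2.contourArea)
def rpose(cnt,x,y,half,mm): # world centre, yaw of the short side (x axis) near 0, short, long
    (u,v),(w,h),a=cv2.minAreaRect(cnt)
    X=x+half-(v+.5)/mm/1000; Y=y+half-(u+.5)/mm/1000
    return X,Y,((-a+45)%90)-45,w/mm,h/mm
E
python3 - <<'E'
from h import *
S=np.load("s.npz")
tiles=[]
for col,(x,y),(rx,ry) in (("yellow",(.60,.008),(.4604,-.022)),("green",(.585,.15),(.4405,-.122)),("blue",(.56,.286),(.4276,.2368))):
  row=[]
  for kind,z,X,Y in (("charger",.04,x,y),("radio",.1,rx,ry)):
    for c in ("top","side"):
        im=rect(c,S[c+"_img"],X,Y,z,.06,2); m=cmask(im,col); cn=big(m); r=rpose(cn,X,Y,.06,2)
        print(kind,col,c,np.array(r))
        if kind=="charger":
            f=np.zeros_like(m); cv2.drawContours(f,[cn],-1,1,-1); hole=big(f&(1-m)); print("   hole",np.array(rpose(hole,X,Y,.06,2)))
            cv2.drawContours(im,[np.int32(cv2.boxPoints(cv2.minAreaRect(hole)))],-1,(0,255,255),1)
        cv2.drawContours(im,[np.int32(cv2.boxPoints(cv2.minAreaRect(cn)))],-1,(255,0,255),1)
        row.append(im[:,:200] if 0 else cv2.resize(im,(200,200)))
  tiles.append(np.hstack(row))
cv2.imwrite("pics/c.png",np.vstack(tiles))
E
```

```text
charger yellow top [  0.6116   0.006  -12.875   86.2193  72.5573]
   hole [  0.6119   0.0054 -13.7995  56.2748  44.1441]
charger yellow side [  0.6122   0.0084 -12.6526  97.4521  77.3703]
   hole [ 0.6122  0.0129 -8.2594 47.566  37.1031]
radio yellow top [ 0.464  -0.0238  4.8645 38.7747 57.8229]
radio yellow side [ 0.4635 -0.0167  6.3402 42.2401 80.7807]
charger green top [ 0.5957  0.1518 14.5345 67.6343 81.1504]
   hole [ 0.597   0.1527 14.0362 47.4157 59.9063]
charger green side [ 0.595   0.1564 13.815  73.0612 87.9616]
   hole [ 0.5973  0.1595 14.6764 42.668  51.8581]
radio green top [ 0.4405 -0.1254 23.9625 35.6386 56.0471]
radio green side [ 0.4434 -0.1195 23.7495 39.1755 73.9941]
charger blue top [  0.571    0.282  -16.0399  82.8622  68.2119]
   hole [  0.573    0.2818 -16.5873  57.3808  44.6261]
charger blue side [  0.5717   0.2837 -14.6209  94.4479  73.2444]
   hole [  0.5728   0.2869 -14.0362  48.0221  40.8673]
radio blue top [ 0.4289  0.2406 26.565  36.8951 55.4545]
radio blue side [ 0.4357  0.241  26.9395 40.9572 87.9501]
```

View pics/c.png

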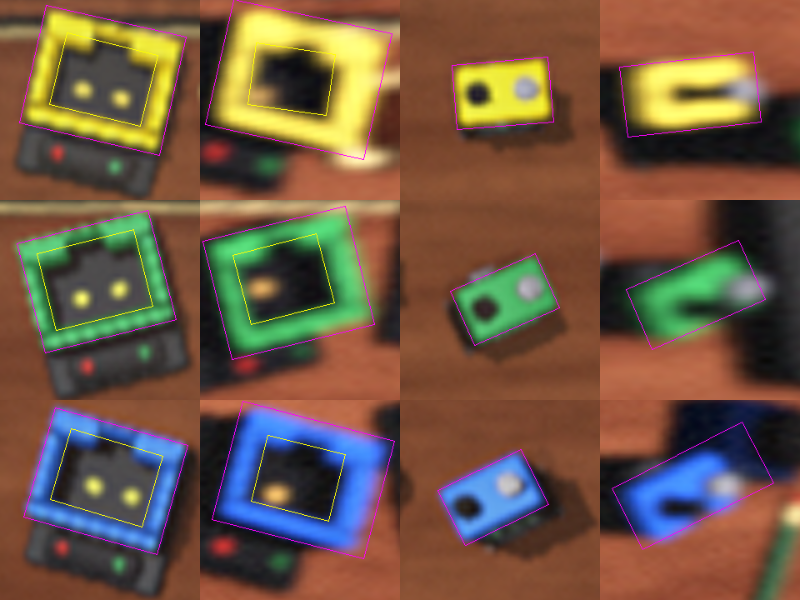

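Run:
```python
from h import *
S=np.load("s.npz"); img=S["top_img"]
for col,x,y,yaw in (("yellow",.6118,.0057,-13.3),("green",.5965,.1522,14.4),("blue",.572,.282,-16.2)):
    im=rect("top",img,x,y,.04,.06,2)
    M=cv2.getRotationMatrix2D((120,120),-yaw,1); im=cv2.warpAffine(im,M,(240,240)); m=cmask(im,col)
    def ed(v): # transitions in mm, charger coordinate
        e=np.nonzero(np.diff(v.astype(int)))[0]; return 60-(e+1)/2
    A=(m[:,[76,78,80,82,84]].mean(1)>.5); B=(m[:,[156,158,160,162,164]].mean(1)>.5); C=m[105:135].mean(0)>.5; D=m[:,112:129].mean(1)>.5
    print(col,"x at y+20",ed(A),"x at y-20",ed(B),"y",ed(C),"x mid",ed(D))
t=[]
for n,z in (("telephone",.045),("handset",.03)):
    for c in ("top","side"):
        m=S[c+"_"+n].astype(np.uint8)*255
        x,y=(.5,-.37) if n=="telephone" else (.482,.42)
        im=rect(c,m,x,y,z,.16,1.2)>127; print(n,c,np.array(rpose(big(im.astype(np.uint8)),x,y,.16,1.2)))
        g=rect(c,S[c+"_img"],x,y,.05 if n=="telephone" else .04,.16,1.2); t.append(cv2.resize(g,(300,300)))
cv2.imwrite("pics/d.png",np.vstack([np.hstack(t[:2]),np.hstack(t[2:])]))
```

```text
yellow x at y+20 [ 35.   12.5 -21.5 -36.5] x at y-20 [ 35.5  13.  -21.5 -36.5] y [ 42.   27.5 -28.  -42.5] x mid [ 36.   21.5 -21.5 -36. ]
green x at y+20 [ 31.5  15.  -23.  -34. ] x at y-20 [ 32.   15.5 -23.  -34.5] y [ 40.   30.  -29.5 -40.5] x mid [ 31.5  24.  -23.  -34. ]
blue x at y+20 [ 33.   13.5 -20.  -35. ] x at y-20 [ 33.   14.5 -21.5 -35. ] y [ 41.   28.5 -28.  -41.5] x mid [ 32.5  23.  -21.  -34.5]
telephone top [  0.4991  -0.3736   9.1839 222.0123 202.116 ]
telephone side [  0.5018  -0.3445   8.1301 215.5497 261.1581]
handset top [  0.4848   0.4141 -28.8461 221.0603  54.7137]
handset side [  0.4829   0.4263 -28.9572 221.0544  58.2641]
```

View pics/d.png

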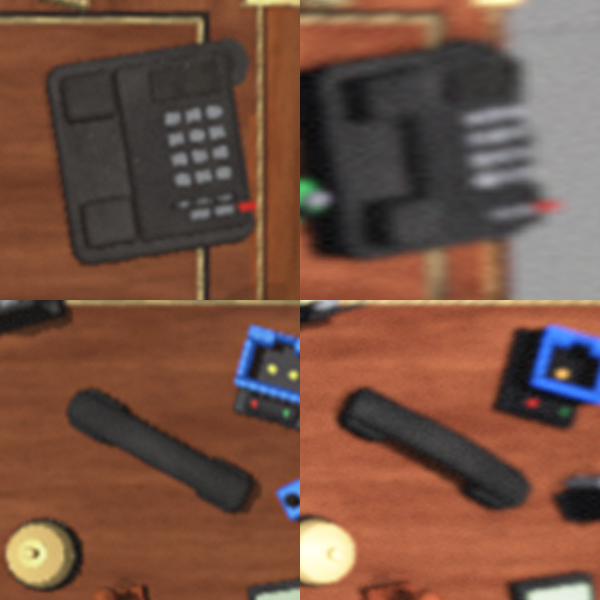

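```bash
cat > plan.py <<'E'
# usage: plan.py "x,y,z,yaw x,y,z,yaw ..." ; start from the commanded pose in cmd.txt (or the measured one)
import sys,numpy as np
from scipy.spatial.transform import Rotation as Ro
from plant import bot
o=bot.get_obs(); R=Ro.from_rotvec(o["tcp_rot"]).as_matrix()
cur=np.r_[o["tcp_pos"],np.degrees(np.arctan2(R[1,1],R[0,1]))]
print("t",round(o["t"],2),"at",np.round(cur,4),"tilt z",np.round(R[:,2],4),"q",np.round(o["q"],2),"F",np.round(o["ft_force"],1),"open",round(o["opening"],4),"ff",round(o["finger_force"],1))
wps=[np.array([float(v) for v in w.split(",")]) for w in (sys.argv[1].split() if len(sys.argv)>1 else [])]
rows=[]; p=cur.copy()
for w in wps:
    d=w-p; d[3]=(d[3]+180)%360-180
    n=int(max(np.ceil(np.linalg.norm(d[:3])/.0400),np.ceil(abs(d[3])/6.9),1))
    rows+=[p+d*(i+1)/n for i in range(n)]; p=p+d
base=cur
for i in range(0,len(rows),5):
    ch=rows[i:i+5]; a=np.radians(base[3]); c,s=np.cos(a),np.sin(a)
    X=[];T=[]
    for r in ch:
        d=r[:3]-base[:3]; X.append([round(float(v),3)+0. for v in (-s*d[0]+c*d[1],c*d[0]+s*d[1],-d[2])]); T.append([0,0,round(float(base[3]-r[3]),1)+0.])
    print('"xyz":',X,'"twist":',T)
    x=np.array(X[-1]); base=np.r_[base[:3]+[-s*x[0]+c*x[1],c*x[0]+s*x[1],-x[2]],base[3]-T[-1][2]]
E
python3 plan.py ".464,-.024,.18,4.9 .464,-.024,.059,4.9"
```

```text
t 1.2 at [  0.2039  -0.5108   0.2313 -68.2411] tilt z [-0.e+00 -1.e-04 -1.e+00] q [-1.29  0.09  1.37 -0.    1.68 -0.1 ] F [0.1 0.  0.1] open 0.0854 ff 0.0
"xyz": [[0.03, -0.025, 0.004], [0.06, -0.051, 0.007], [0.09, -0.076, 0.011], [0.121, -0.102, 0.015], [0.151, -0.127, 0.018]] "twist": [[0, 0, -5.2], [0, 0, -10.4], [0, 0, -15.7], [0, 0, -20.9], [0, 0, -26.1]]
"xyz": [[0.038, -0.01, 0.004], [0.076, -0.019, 0.008], [0.115, -0.029, 0.011], [0.153, -0.038, 0.015], [0.191, -0.048, 0.019]] "twist": [[0, 0, -5.2], [0, 0, -10.5], [0, 0, -15.7], [0, 0, -20.9], [0, 0, -26.1]]
"xyz": [[0.039, 0.008, 0.003], [0.077, 0.017, 0.007], [0.116, 0.025, 0.011], [0.154, 0.033, 0.014], [0.154, 0.033, 0.045]] "twist": [[0, 0, -5.3], [0, 0, -10.5], [0, 0, -15.7], [0, 0, -20.9], [0, 0, -20.9]]
"xyz": [[0.0, 0.0, 0.03], [0.0, 0.0, 0.06], [0.0, 0.0, 0.09]] "twist": [[0, 0, 0.0], [0, 0, 0.0], [0, 0, 0.0]]
```

>>> drive_tool:
  xyz:
    - [0.03,-0.025,0.004]
    - [0.06,-0.051,0.007]
    - [0.09,-0.076,0.011]
    - [0.121,-0.102,0.015]
    - [0.151,-0.127,0.018]
  twist:
    - [0,0,-5.2]
    - [0,0,-10.4]
    - [0,0,-15.7]
    - [0,0,-20.9]
    - [0,0,-26.1]
  gripper: 1

```text
t: 1.62
tcp_pos: [0.2975, -0.3351, 0.213]
tcp_rot: [2.869, 1.28, 0.0]
ft_force: [1.6, -0.4, -0.1]
opening: 0.0851
finger_force: 0.0
```

>>> drive_tool:
  xyz:
    - [0.038,-0.01,0.004]
    - [0.076,-0.019,0.008]
    - [0.115,-0.029,0.011]
    - [0.153,-0.038,0.015]
    - [0.191,-0.048,0.019]
  twist:
    - [0,0,-5.2]
    - [0,0,-10.5]
    - [0,0,-15.7]
    - [0,0,-20.9]
    - [0,0,-26.1]

```text
t: 2.03
tcp_pos: [0.3902, -0.1613, 0.1946]
tcp_rot: [2.504, 1.894, 0.001]
ft_force: [1.5, -0.3, -0.1]
opening: 0.0854
finger_force: 0.0
```

>>> drive_tool:
  xyz:
    - [0.039,0.008,0.003]
    - [0.077,0.017,0.007]
    - [0.116,0.025,0.011]
    - [0.154,0.033,0.014]
    - [0.154,0.033,0.014]
  twist:
    - [0,0,-5.3]
    - [0,0,-10.5]
    - [0,0,-15.7]
    - [0,0,-20.9]
    - [0,0,-20.9]

```text
t: 2.45
tcp_pos: [0.4655, -0.0183, 0.1795]
tcp_rot: [-2.111, -2.323, -0.005]
ft_force: [-0.0, -0.5, -0.1]
opening: 0.0854
finger_force: 0.0
```

```bash
python3 plan.py ".464,-.024,.059,4.9"
python3 - <<'E'
from h import *
p,d=bot.camera("side"); cv2.imwrite("pics/e.png",cv2.resize(p[60:310,220:520],(720,600)))
E
```

```text
t 2.45 at [ 0.4655 -0.0183  0.1795  5.4765] tilt z [ 3.0e-04  3.8e-03 -1.0e+00] q [-0.16 -0.09  1.65  0.    1.58 -0.26] F [-0.  -0.5 -0.1] open 0.0854 ff 0.0
"xyz": [[-0.001, -0.001, 0.03], [-0.003, -0.001, 0.06], [-0.004, -0.002, 0.09], [-0.006, -0.002, 0.121]] "twist": [[0, 0, 0.1], [0, 0, 0.3], [0, 0, 0.4], [0, 0, 0.6]]
```

View pics/e.png

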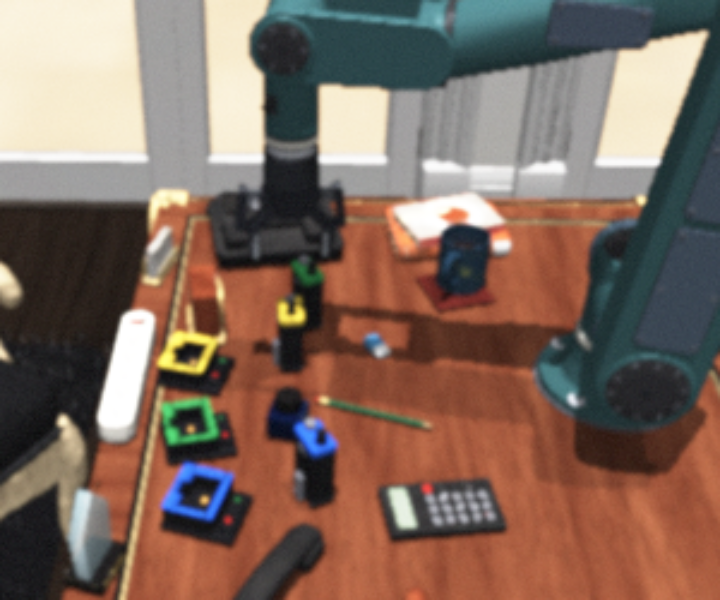

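>>> drive_tool:
  xyz:
    - [0,0,0.035]
    - [0,0,0.07]
    - [0,0,0.1]
    - [0,0,0.121]
    - [0,0,0.121]
  twist:
    - [0,0,0]
    - [0,0,0]
    - [0,0,0]
    - [0,0,0]
    - [0,0,0]

```text
t: 2.92
tcp_pos: [0.4594, -0.0246, 0.0542]
tcp_rot: [-2.122, -2.305, 0.01]
ft_force: [-0.7, -0.5, -0.7]
opening: 0.0853
finger_force: 0.0
```

>>> drive_tool:
  xyz:
    - [0,0,0]
    - [0,0,0]
    - [0,0,0]
    - [0,0,0]
    - [0,0,0]
  twist:
    - [0,0,0]
    - [0,0,0]
    - [0,0,0]
    - [0,0,0]
    - [0,0,0]
  gripper: 0.2

```text
t: 3.33
tcp_pos: [0.4652, -0.0246, 0.0614]
tcp_rot: [2.123, 2.311, 0.003]
ft_force: [-0.6, 0.4, 4.6]
opening: 0.0341
finger_force: 59.1
```

>>> drive_tool:
  xyz:
    - [0,0,0]
    - [0,0,0]
    - [0,0,0]
    - [0,0,0]
    - [0,0,0]
  twist:
    - [0,0,0]
    - [0,0,0]
    - [0,0,0]
    - [0,0,0]
    - [0,0,0]
  gripper: 0

```text
t: 3.75
tcp_pos: [0.4653, -0.0246, 0.0614]
tcp_rot: [2.123, 2.311, 0.003]
ft_force: [-1.1, -0.5, 5.9]
opening: 0.0338
finger_force: 59.4
```

```bash
python3 - <<'E'
s=open("plan.py").read()
s=s.replace("wps=[","# optional 2nd argument: the commanded pose\nif len(sys.argv)>2: cur=np.array([float(v) for v in sys.argv[2].split(',')])\nwps=[",1)
open("plan.py","w").write(s)
E
python3 plan.py ".464,-.024,.20,4.9 .608,.0066,.20,-13.3 .608,.0066,.115,-13.3" .464,-.024,.059,4.9
```

```text
t 3.75 at [ 0.4653 -0.0246  0.0614  4.8674] tilt z [ 0.0037 -0.0012 -1.    ] q [-0.17 -0.    1.81 -0.    1.33 -0.26] F [-1.1 -0.5  5.9] open 0.0338 ff 59.4
"xyz": [[0.0, 0.0, -0.035], [0.0, 0.0, -0.071], [0.0, 0.0, -0.106], [0.0, 0.0, -0.141], [0.005, 0.037, -0.141]] "twist": [[0, 0, 0.0], [0, 0, 0.0], [0, 0, 0.0], [0, 0, 0.0], [0, 0, 4.5]]
"xyz": [[0.007, 0.036, 0.0], [0.014, 0.072, 0.0], [0.022, 0.108, 0.0], [0.022, 0.108, 0.028], [0.022, 0.108, 0.057]] "twist": [[0, 0, 4.6], [0, 0, 9.1], [0, 0, 13.7], [0, 0, 13.7], [0, 0, 13.7]]
"xyz": [[0.0, 0.0, 0.028]] "twist": [[0, 0, 0.0]]
```

>>> drive_tool:
  xyz:
    - [0,0,-0.035]
    - [0,0,-0.07]
    - [0,0,-0.1]
    - [0,0,-0.11]
    - [0.005,0.037,-0.11]
  twist:
    - [0,0,0]
    - [0,0,0]
    - [0,0,0]
    - [0,0,0]
    - [0,0,4.5]

```text
t: 4.17
tcp_pos: [0.4981, -0.017, 0.1731]
tcp_rot: [2.215, 2.222, 0.001]
ft_force: [0.1, 0.5, -1.5]
opening: 0.0338
finger_force: 61.0
```

>>> drive_tool:
  xyz:
    - [0.007,0.036,0]
    - [0.014,0.072,0]
    - [0.022,0.108,0]
    - [0.022,0.108,0.025]
    - [0.022,0.108,0.045]
  twist:
    - [0,0,4.6]
    - [0,0,9.1]
    - [0,0,13.7]
    - [0,0,13.7]
    - [0,0,13.7]

```text
t: 4.58
tcp_pos: [0.6099, 0.0072, 0.1217]
tcp_rot: [-2.463, -1.949, 0.001]
ft_force: [-0.5, 0.0, -3.1]
opening: 0.0339
finger_force: 61.2
```

>>> drive_tool:
  xyz:
    - [0,0,0]
    - [0,0,0]
    - [0,0,0]
  twist:
    - [0,0,0]
    - [0,0,0]
    - [0,0,0]

```text
t: 4.83
tcp_pos: [0.608, 0.0066, 0.1244]
tcp_rot: [-2.464, -1.948, 0.0]
ft_force: [0.6, -0.1, -1.4]
opening: 0.034
finger_force: 61.2
```

```bash
python3 plan.py
python3 - <<'E'
from h import *
a,_=bot.camera("side"); b,_=bot.camera("top")
cv2.imwrite("pics/f.png",np.hstack([cv2.resize(a[160:260,260:360],(400,400),interpolation=cv2.INTER_CUBIC),cv2.resize(b[130:230,275:375],(400,400),interpolation=cv2.INTER_CUBIC)]))
E
```

```text
t 4.83 at [ 6.0800e-01  6.6000e-03  1.2440e-01 -1.3343e+01] tilt z [-1.e-04 -1.e-04 -1.e+00] q [-0.08  0.26  1.39 -0.    1.5   0.15] F [ 0.6 -0.1 -1.4] open 0.034 ff 61.2
```

View pics/f.png

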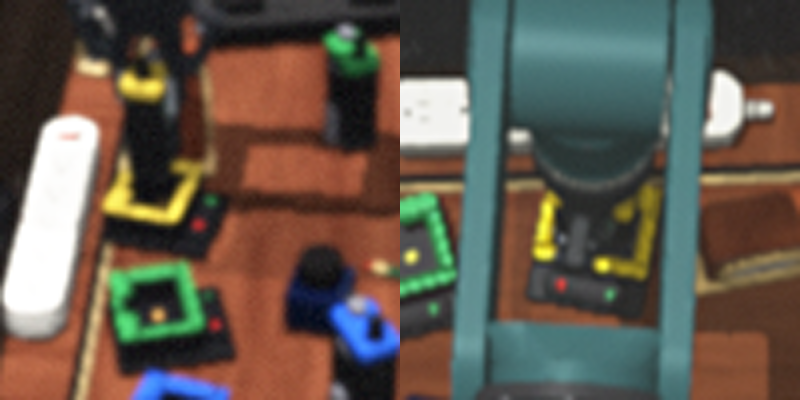

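>>> drive_tool:
  xyz:
    - [0,0,0.01]
    - [0,0,0.02]
    - [0,0,0.028]
    - [0,0,0.034]
    - [0,0,0.034]
  twist:
    - [0,0,0]
    - [0,0,0]
    - [0,0,0]
    - [0,0,0]
    - [0,0,0]

```text
t: 5.35
tcp_pos: [0.607, 0.0066, 0.0877]
tcp_rot: [-2.463, -1.947, 0.004]
ft_force: [-0.5, 0.8, -2.3]
opening: 0.0338
finger_force: 61.2
```

>>> drive_tool:
  xyz:
    - [0,0,0.007]
    - [0,0,0.013]
    - [0,0,0.017]
    - [0,0,0.019]
    - [0,0,0.019]
  twist:
    - [0,0,0]
    - [0,0,0]
    - [0,0,0]
    - [0,0,0]
    - [0,0,0]

```text
t: 5.77
tcp_pos: [0.6082, 0.0067, 0.0716]
tcp_rot: [2.464, 1.948, 0.0]
ft_force: [-0.6, 0.0, -0.9]
opening: 0.0341
finger_force: 61.3
```

```bash
python3 plan.py ".608,.0066,.191,-13.3 .441,-.1254,.16,24 .441,-.1254,.061,24" .608,.0066,.071,-13.3
```

```text
t 5.77 at [ 6.08200e-01  6.70000e-03  7.16000e-02 -1.33356e+01] tilt z [ 2.e-04 -1.e-04 -1.e+00] q [-0.08  0.3   1.45 -0.    1.4   0.15] F [-0.6  0.  -0.9] open 0.0341 ff 61.3
"xyz": [[0.0, 0.0, -0.04], [0.0, 0.0, -0.08], [0.0, 0.0, -0.12], [-0.028, -0.022, -0.115], [-0.056, -0.044, -0.11]] "twist": [[0, 0, 0.0], [0, 0, 0.0], [0, 0, 0.0], [0, 0, -6.2], [0, 0, -12.4]]
"xyz": [[-0.022, -0.027, 0.006], [-0.044, -0.055, 0.011], [-0.067, -0.082, 0.016], [-0.089, -0.11, 0.021], [-0.089, -0.11, 0.054]] "twist": [[0, 0, -6.3], [0, 0, -12.5], [0, 0, -18.7], [0, 0, -24.9], [0, 0, -24.9]]
"xyz": [[0.0, 0.0, 0.033], [0.0, 0.0, 0.066]] "twist": [[0, 0, 0.0], [0, 0, 0.0]]
```

>>> drive_tool:
  xyz:
    - [0,0,0]
    - [0,0,0]
    - [0,0,0]
    - [0,0,0]
    - [0,0,0]
  twist:
    - [0,0,0]
    - [0,0,0]
    - [0,0,0]
    - [0,0,0]
    - [0,0,0]
  gripper: 1

```text
t: 6.18
tcp_pos: [0.6084, 0.0066, 0.0715]
tcp_rot: [2.464, 1.948, 0.001]
ft_force: [-0.3, 0.1, -0.0]
opening: 0.0855
finger_force: 0.0
```

>>> drive_tool:
  xyz:
    - [0,0,-0.01]
    - [0,0,-0.04]
    - [0,0,-0.08]
    - [0,0,-0.12]
    - [0,0,-0.12]
  twist:
    - [0,0,0]
    - [0,0,0]
    - [0,0,0]
    - [0,0,0]
    - [0,0,0]

```text
t: 6.6
tcp_pos: [0.6126, 0.0063, 0.2034]
tcp_rot: [2.454, 1.94, 0.022]
ft_force: [1.6, 0.3, 2.4]
opening: 0.0851
finger_force: 0.0
```

>>> drive_tool:
  xyz:
    - [-0.028,-0.022,0.005]
    - [-0.056,-0.044,0.01]
  twist:
    - [0,0,-6.2]
    - [0,0,-12.4]

```text
t: 6.77
tcp_pos: [0.5535, -0.0376, 0.1832]
tcp_rot: [2.228, 2.209, 0.004]
ft_force: [-0.0, -0.9, 0.2]
opening: 0.0854
finger_force: 0.0
```

>>> drive_tool:
  xyz:
    - [-0.022,-0.027,0.006]
    - [-0.044,-0.055,0.011]
    - [-0.067,-0.082,0.016]
    - [-0.089,-0.11,0.021]
    - [-0.089,-0.11,0.021]
  twist:
    - [0,0,-6.3]
    - [0,0,-12.5]
    - [0,0,-18.7]
    - [0,0,-24.9]
    - [0,0,-24.9]

```text
t: 7.18
tcp_pos: [0.4364, -0.1274, 0.1595]
tcp_rot: [-1.712, -2.631, 0.006]
ft_force: [0.5, 0.9, -0.1]
opening: 0.0854
finger_force: 0.0
```

>>> drive_tool:
  xyz:
    - [0,0,0.03]
    - [0,0,0.06]
    - [0,0,0.085]
    - [0,0,0.1]
    - [0,0,0.1]
  twist:
    - [0,0,0]
    - [0,0,0]
    - [0,0,0]
    - [0,0,0]
    - [0,0,0]

```text
t: 7.6
tcp_pos: [0.4387, -0.1236, 0.057]
tcp_rot: [-1.709, -2.628, 0.002]
ft_force: [-0.8, 0.4, -0.2]
opening: 0.0854
finger_force: 0.0
```

```bash
python3 plan.py
python3 - <<'E'
from h import *
p,d=bot.camera("top"); cv2.imwrite("pics/g.png",cv2.resize(p[150:280,250:420],(785,600),interpolation=cv2.INTER_CUBIC))
p,d=bot.camera("side"); m=cmask(p,"yellow"); m[:,400:]=0;n,l,s,c=cv2.connectedComponentsWithStats(m); print(s[s[:,4]>15],c[s[:,4]>15])
r=bot.silhouettes("radio_yellow","side"); mm=r[0]["mask"]; v,u=np.nonzero(mm&(d>0)&(m>0)); P=world("side",np.c_[u,v],d[v,u]); print(r[0]["score"],np.percentile(P[:,2],[50,90,95,100]))
E
```

```text
t 7.6 at [ 0.4387 -0.1236  0.057  23.9155] tilt z [-0.0065  0.003  -1.    ] q [-0.4  -0.01  1.83  0.    1.33 -0.82] F [-0.8  0.4 -0.2] open 0.0854 ff 0.0
[[     0      0    640    400 255651]
 [   290    186     16     13    133]
 [   286    200     25     16    206]] [[319.5292 199.4956]
 [297.7218 192.4887]
 [297.8107 208.6845]]
0.55 [0.1016 0.1114 0.1179 0.1258]
```

View pics/g.png

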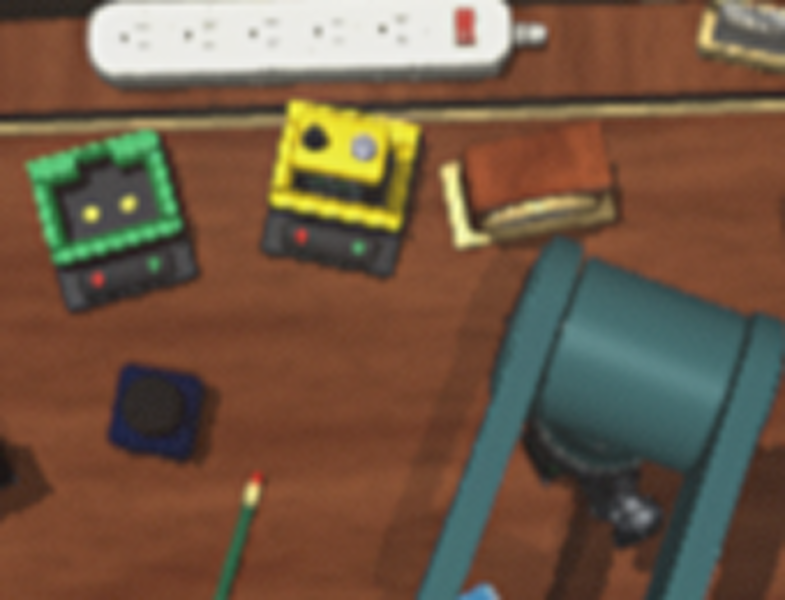

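>>> drive_tool:
  xyz:
    - [0,0,0]
    - [0,0,0]
    - [0,0,0]
    - [0,0,0]
    - [0,0,0]
  twist:
    - [0,0,0]
    - [0,0,0]
    - [0,0,0]
    - [0,0,0]
    - [0,0,0]
  gripper: 0

```text
t: 8.17
tcp_pos: [0.4414, -0.1251, 0.0611]
tcp_rot: [1.711, 2.633, 0.0]
ft_force: [-0.4, -0.3, 2.6]
opening: 0.034
finger_force: 59.1
```

>>> drive_tool:
  xyz:
    - [0,0,0]
    - [0,0,0]
  twist:
    - [0,0,0]
    - [0,0,0]

```text
t: 8.33
tcp_pos: [0.4414, -0.1251, 0.0611]
tcp_rot: [1.711, 2.633, 0.0]
ft_force: [-1.2, -0.4, 4.6]
opening: 0.0337
finger_force: 59.3
```

```bash
python3 plan.py ".441,-.1254,.191,24 .5,.13,.191,14.3 .5926,.1512,.125,14.3" .441,-.1254,.061,24
```

```text
t 8.33 at [ 0.4414 -0.1251  0.0611 23.9586] tilt z [ 1.1e-03 -6.0e-04 -1.0e+00] q [-0.4  -0.02  1.82 -0.    1.33 -0.82] F [-1.2 -0.4  4.6] open 0.0337 ff 59.3
"xyz": [[0.0, 0.0, -0.033], [0.0, 0.0, -0.065], [0.0, 0.0, -0.098], [0.0, 0.0, -0.13], [0.03, 0.023, -0.13]] "twist": [[0, 0, 0.0], [0, 0, 0.0], [0, 0, 0.0], [0, 0, 0.0], [0, 0, 1.4]]
"xyz": [[0.03, 0.021, 0.0], [0.061, 0.043, 0.0], [0.091, 0.065, 0.0], [0.122, 0.087, 0.0], [0.152, 0.109, 0.0]] "twist": [[0, 0, 1.4], [0, 0, 2.8], [0, 0, 4.1], [0, 0, 5.5], [0, 0, 6.9]]
"xyz": [[0.033, 0.018, 0.0], [0.031, 0.049, 0.022], [0.03, 0.081, 0.044], [0.028, 0.112, 0.066]] "twist": [[0, 0, 1.4], [0, 0, 1.4], [0, 0, 1.4], [0, 0, 1.4]]
```

>>> drive_tool:
  xyz:
    - [0,0,-0.033]
    - [0,0,-0.065]
    - [0,0,-0.098]
    - [0,0,-0.13]
    - [0.03,0.023,-0.13]
  twist:
    - [0,0,0]
    - [0,0,0]
    - [0,0,0]
    - [0,0,0]
    - [0,0,1.4]

```text
t: 8.75
tcp_pos: [0.4525, -0.094, 0.1973]
tcp_rot: [1.747, 2.593, -0.002]
ft_force: [2.7, -0.3, -1.1]
opening: 0.034
finger_force: 60.7
```

>>> drive_tool:
  xyz:
    - [0.03,0.021,0]
    - [0.061,0.043,0]
    - [0.091,0.065,0]
    - [0.122,0.087,0]
    - [0.152,0.109,0]
  twist:
    - [0,0,1.4]
    - [0,0,2.8]
    - [0,0,4.1]
    - [0,0,5.5]
    - [0,0,6.9]

```text
t: 9.17
tcp_pos: [0.4916, 0.0959, 0.1891]
tcp_rot: [-1.899, -2.501, 0.002]
ft_force: [0.6, -1.5, -2.6]
opening: 0.0339
finger_force: 60.7
```

>>> drive_tool:
  xyz:
    - [0.033,0.018,0]
    - [0.031,0.049,0.022]
    - [0.03,0.081,0.044]
    - [0.028,0.112,0.066]
    - [0.028,0.112,0.066]
  twist:
    - [0,0,1.4]
    - [0,0,1.4]
    - [0,0,1.4]
    - [0,0,1.4]
    - [0,0,1.4]

```text
t: 9.58
tcp_pos: [0.5926, 0.1518, 0.1126]
tcp_rot: [-1.922, -2.473, 0.017]
ft_force: [-2.5, -0.9, -4.8]
opening: 0.0338
finger_force: 61.0
```

>>> drive_tool:
  xyz:
    - [0,0,0]
    - [0,0,0]
    - [0,0,0]
  twist:
    - [0,0,0]
    - [0,0,0]
    - [0,0,0]

```text
t: 9.83
tcp_pos: [0.5923, 0.1511, 0.1257]
tcp_rot: [1.928, 2.479, 0.002]
ft_force: [-0.1, 0.4, -1.7]
opening: 0.0333
finger_force: 61.0
```

```bash
python3 plan.py
python3 - <<'E'
from h import *
a,_=bot.camera("side"); b,_=bot.camera("top")
cv2.imwrite("pics/i.png",np.hstack([cv2.resize(a[190:290,250:350],(400,400),interpolation=cv2.INTER_CUBIC),cv2.resize(b[140:240,225:325],(400,400),interpolation=cv2.INTER_CUBIC)]))
E
```

```text
t 9.83 at [ 0.5923  0.1511  0.1257 14.2504] tilt z [ 1.8e-03  3.0e-04 -1.0e+00] q [ 0.16  0.26  1.38 -0.    1.5  -0.09] F [-0.1  0.4 -1.7] open 0.0333 ff 61.0
```

View pics/i.png

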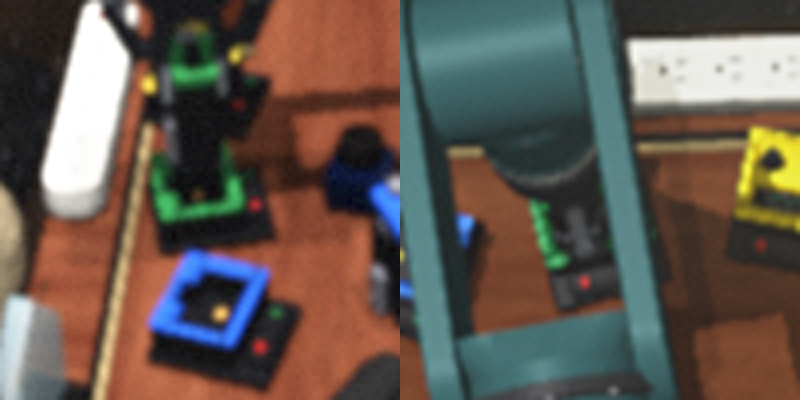

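>>> drive_tool:
  xyz:
    - [0,0,0.01]
    - [0,0,0.02]
    - [0,0,0.03]
    - [0,0,0.036]
    - [0,0,0.042]
  twist:
    - [0,0,0]
    - [0,0,0]
    - [0,0,0]
    - [0,0,0]
    - [0,0,0]

```text
t: 10.35
tcp_pos: [0.5918, 0.1511, 0.0808]
tcp_rot: [-1.928, -2.479, 0.002]
ft_force: [-0.3, -0.6, -2.6]
opening: 0.0338
finger_force: 61.0
```

>>> drive_tool:
  xyz:
    - [0,0,0.005]
    - [0,0,0.009]
    - [0,0,0.012]
    - [0,0,0.012]
    - [0,0,0.012]
  twist:
    - [0,0,0]
    - [0,0,0]
    - [0,0,0]
    - [0,0,0]
    - [0,0,0]

```text
t: 10.77
tcp_pos: [0.5924, 0.1512, 0.0711]
tcp_rot: [1.928, 2.48, -0.0]
ft_force: [-2.7, -0.2, 2.6]
opening: 0.0336
finger_force: 61.6
```

```bash
python3 plan.py ".5926,.1512,.191,14.3 .4295,.2405,.17,26.5 .4295,.2405,.061,26.5" .5926,.1512,.071,14.3
```

```text
t 10.77 at [ 0.5924  0.1512  0.0711 14.2643] tilt z [ 0.e+00 -2.e-04 -1.e+00] q [ 0.16  0.3   1.44 -0.    1.4  -0.09] F [-2.7 -0.2  2.6] open 0.0336 ff 61.6
"xyz": [[0.0, 0.0, -0.04], [0.0, 0.0, -0.08], [0.0, 0.0, -0.12], [0.025, -0.027, -0.116], [0.051, -0.054, -0.112]] "twist": [[0, 0, 0.0], [0, 0, 0.0], [0, 0, 0.0], [0, 0, -2.4], [0, 0, -4.9]]
"xyz": [[0.027, -0.025, 0.005], [0.055, -0.05, 0.009], [0.083, -0.075, 0.013], [0.083, -0.075, 0.049], [0.083, -0.075, 0.086]] "twist": [[0, 0, -2.4], [0, 0, -4.9], [0, 0, -7.3], [0, 0, -7.3], [0, 0, -7.3]]
"xyz": [[0.0, 0.0, 0.036]] "twist": [[0, 0, 0.0]]
```

>>> drive_tool:
  xyz:
    - [0,0,0]
    - [0,0,0]
    - [0,0,0]
    - [0,0,0]
    - [0,0,0]
  twist:
    - [0,0,0]
    - [0,0,0]
    - [0,0,0]
    - [0,0,0]
    - [0,0,0]
  gripper: 1

```text
t: 11.18
tcp_pos: [0.5926, 0.1512, 0.0703]
tcp_rot: [1.928, 2.48, 0.0]
ft_force: [1.1, 0.9, -0.7]
opening: 0.0854
finger_force: 0.0
```

>>> drive_tool:
  xyz:
    - [0,0,-0.02]
    - [0,0,-0.06]
    - [0,0,-0.1]
    - [0,0,-0.12]
    - [0.02,-0.02,-0.12]
  twist:
    - [0,0,0]
    - [0,0,0]
    - [0,0,0]
    - [0,0,0]
    - [0,0,0]

```text
t: 11.6
tcp_pos: [0.574, 0.1641, 0.1977]
tcp_rot: [1.926, 2.467, 0.016]
ft_force: [-0.0, 0.5, -0.0]
opening: 0.0855
finger_force: 0.0
```

```bash
python3 plan.py ".4295,.2405,.17,26.5 .4295,.2405,.061,26.5" .5683,.1755,.191,14.3; python3 -c "
import numpy as np;a=np.radians(14.3);print(.5926-np.sin(a)*.02-np.cos(a)*.02,.1512+np.cos(a)*.02-np.sin(a)*.02)"
```

```text
t 11.6 at [ 0.574   0.1641  0.1977 14.0357] tilt z [ 1.560e-02  8.000e-04 -9.999e-01] q [ 0.18  0.19  1.32 -0.    1.61 -0.06] F [-0.   0.5 -0. ] open 0.0855 ff 0.0
"xyz": [[0.024, -0.03, 0.005], [0.049, -0.059, 0.011], [0.073, -0.089, 0.016], [0.097, -0.118, 0.021], [0.097, -0.118, 0.057]] "twist": [[0, 0, -3.0], [0, 0, -6.1], [0, 0, -9.1], [0, 0, -12.2], [0, 0, -12.2]]
"xyz": [[0.0, 0.0, 0.037], [0.0, 0.0, 0.073]] "twist": [[0, 0, 0.0], [0, 0, 0.0]]
0.5682797051174078 0.16564033437368253
```

>>> drive_tool:
  xyz:
    - [0.022,-0.023,0.004]
    - [0.044,-0.046,0.008]
    - [0.065,-0.07,0.012]
    - [0.086,-0.093,0.016]
    - [0.107,-0.116,0.021]
  twist:
    - [0,0,-2.5]
    - [0,0,-5]
    - [0,0,-7.5]
    - [0,0,-10]
    - [0,0,-12.2]

```text
t: 12.02
tcp_pos: [0.4282, 0.2414, 0.1694]
tcp_rot: [1.651, 2.672, 0.001]
ft_force: [-0.3, 0.7, 0.5]
opening: 0.0855
finger_force: 0.0
```

>>> drive_tool:
  xyz:
    - [0,0,0]
    - [0,0,0.03]
    - [0,0,0.065]
    - [0,0,0.095]
    - [0,0,0.109]
  twist:
    - [0,0,0]
    - [0,0,0]
    - [0,0,0]
    - [0,0,0]
    - [0,0,0]

```text
t: 12.43
tcp_pos: [0.4272, 0.2396, 0.0561]
tcp_rot: [-1.653, -2.668, 0.008]
ft_force: [-0.0, 0.1, 0.2]
opening: 0.0853
finger_force: 0.0
```

>>> drive_tool:
  xyz:
    - [0,0,0]
    - [0,0,0]
  twist:
    - [0,0,0]
    - [0,0,0]

```text
t: 12.6
tcp_pos: [0.4293, 0.2405, 0.0598]
tcp_rot: [-1.654, -2.67, 0.002]
ft_force: [-0.7, 0.5, 0.3]
opening: 0.0856
finger_force: 0.0
```

>>> drive_tool:
  xyz:
    - [0,0,0]
    - [0,0,0]
    - [0,0,0]
    - [0,0,0]
    - [0,0,0]
  twist:
    - [0,0,0]
    - [0,0,0]
    - [0,0,0]
    - [0,0,0]
    - [0,0,0]
  gripper: 0

```text
t: 13.02
tcp_pos: [0.4302, 0.2411, 0.0616]
tcp_rot: [1.653, 2.67, 0.003]
ft_force: [-1.0, -0.2, 2.9]
opening: 0.0339
finger_force: 59.4
```

```bash
python3 plan.py ".4295,.2405,.171,26.5 .5682,.2831,.171,-16.3 .5682,.2831,.125,-16.3" .4295,.2405,.061,26.5
```

```text
t 13.02 at [ 0.4302  0.2411  0.0616 26.459 ] tilt z [ 2.3e-03  8.0e-04 -1.0e+00] q [ 0.4   0.06  1.75 -0.    1.33 -0.07] F [-1.  -0.2  2.9] open 0.0339 ff 59.4
"xyz": [[0.0, 0.0, -0.037], [0.0, 0.0, -0.073], [0.0, 0.0, -0.11], [-0.003, 0.02, -0.11], [-0.007, 0.041, -0.11]] "twist": [[0, 0, 0.0], [0, 0, 0.0], [0, 0, 0.0], [0, 0, 6.1], [0, 0, 12.2]]
"xyz": [[0.001, 0.021, 0.0], [0.002, 0.041, 0.0], [0.003, 0.062, 0.0], [0.004, 0.083, 0.0], [0.005, 0.103, 0.0]] "twist": [[0, 0, 6.1], [0, 0, 12.3], [0, 0, 18.4], [0, 0, 24.5], [0, 0, 30.6]]
"xyz": [[0.0, 0.0, 0.023], [0.0, 0.0, 0.046]] "twist": [[0, 0, 0.0], [0, 0, 0.0]]
```

>>> drive_tool:
  xyz:
    - [0,0,-0.037]
    - [0,0,-0.073]
    - [0,0,-0.11]
    - [-0.003,0.02,-0.11]
    - [-0.007,0.041,-0.11]
  twist:
    - [0,0,0]
    - [0,0,0]
    - [0,0,0]
    - [0,0,6.1]
    - [0,0,12.2]

```text
t: 13.43
tcp_pos: [0.4708, 0.2538, 0.1745]
tcp_rot: [1.932, 2.473, 0.011]
ft_force: [0.3, 0.2, -2.7]
opening: 0.0339
finger_force: 60.8
```

>>> drive_tool:
  xyz:
    - [0.001,0.021,0]
    - [0.002,0.041,0]
    - [0.003,0.062,0]
    - [0.004,0.083,0]
    - [0.005,0.103,0]
  twist:
    - [0,0,6.1]
    - [0,0,12.3]
    - [0,0,18.4]
    - [0,0,24.5]
    - [0,0,30.6]

```text
t: 13.85
tcp_pos: [0.5685, 0.2832, 0.1695]
tcp_rot: [-2.519, -1.876, 0.002]
ft_force: [1.3, -0.4, -1.2]
opening: 0.0342
finger_force: 60.7
```

>>> drive_tool:
  xyz:
    - [0,0,0.023]
    - [0,0,0.046]
    - [0,0,0.046]
    - [0,0,0.046]
    - [0,0,0.046]
  twist:
    - [0,0,0]
    - [0,0,0]
    - [0,0,0]
    - [0,0,0]
    - [0,0,0]

```text
t: 14.27
tcp_pos: [0.5679, 0.2831, 0.125]
tcp_rot: [2.514, 1.883, 0.001]
ft_force: [0.3, -0.3, -1.4]
opening: 0.0339
finger_force: 60.6
```

```bash
python3 plan.py
python3 - <<'E'
from h import *
a,_=bot.camera("side"); b,_=bot.camera("top")
cv2.imwrite("pics/j.png",np.hstack([cv2.resize(a[210:310,260:360],(400,400),interpolation=cv2.INTER_CUBIC),cv2.resize(b[150:250,190:290],(400,400),interpolation=cv2.INTER_CUBIC)]))
E
```

```text
t 14.27 at [  0.5679   0.2831   0.125  -16.3346] tilt z [ 6.e-04  1.e-04 -1.e+00] q [ 0.37  0.31  1.31 -0.    1.51  0.66] F [ 0.3 -0.3 -1.4] open 0.0339 ff 60.6
```

View pics/j.png

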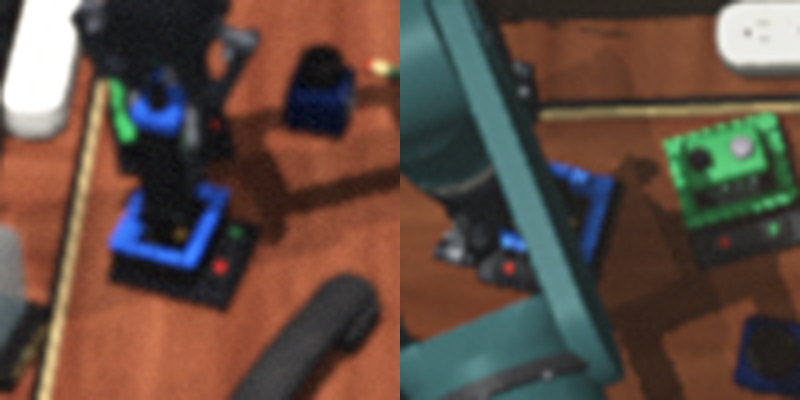

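Radio hangs over the blue pocket (side crop around (165,210)); green is seated in its charger (right crop (720,165)). Lower and release.

>>> drive_tool:
  xyz:
    - [0,0,0.01]
    - [0,0,0.02]
    - [0,0,0.03]
    - [0,0,0.036]
    - [0,0,0.042]
  twist:
    - [0,0,0]
    - [0,0,0]
    - [0,0,0]
    - [0,0,0]
    - [0,0,0]

```text
t: 14.78
tcp_pos: [0.5675, 0.2827, 0.0808]
tcp_rot: [2.515, 1.883, -0.002]
ft_force: [0.3, -0.7, -1.0]
opening: 0.0337
finger_force: 60.7
```

>>> drive_tool:
  xyz:
    - [0,0,0.005]
    - [0,0,0.009]
    - [0,0,0.012]
    - [0,0,0.012]
    - [0,0,0.012]
  twist:
    - [0,0,0]
    - [0,0,0]
    - [0,0,0]
    - [0,0,0]
    - [0,0,0]

```text
t: 15.2
tcp_pos: [0.5677, 0.2832, 0.0717]
tcp_rot: [-2.515, -1.883, -0.001]
ft_force: [-3.2, -1.6, 4.6]
opening: 0.0338
finger_force: 61.4
```

```bash
python3 plan.py ".5682,.2831,.191,-16.3 .4848,.415,.16,-28.8 .4848,.415,.022,-28.8" .5682,.2831,.071,-16.3
```

```text
t 15.2 at [  0.5677   0.2832   0.0717 -16.3377] tilt z [ 3.e-04  2.e-04 -1.e+00] q [0.37 0.35 1.38 0.   1.41 0.66] F [-3.2 -1.6  4.6] open 0.0338 ff 61.4
"xyz": [[0.0, 0.0, -0.04], [0.0, 0.0, -0.08], [0.0, 0.0, -0.12], [0.026, -0.029, -0.112], [0.052, -0.059, -0.104]] "twist": [[0, 0, 0.0], [0, 0, 0.0], [0, 0, 0.0], [0, 0, 3.1], [0, 0, 6.2]]
"xyz": [[0.022, -0.031, 0.007], [0.045, -0.063, 0.015], [0.045, -0.063, 0.049], [0.045, -0.063, 0.084], [0.045, -0.063, 0.118]] "twist": [[0, 0, 3.2], [0, 0, 6.3], [0, 0, 6.3], [0, 0, 6.3], [0, 0, 6.3]]
"xyz": [[0.0, 0.0, 0.035]] "twist": [[0, 0, 0.0]]
```

>>> drive_tool:
  xyz:
    - [0,0,0]
    - [0,0,0]
    - [0,0,0]
    - [0,0,0]
    - [0,0,0]
  twist:
    - [0,0,0]
    - [0,0,0]
    - [0,0,0]
    - [0,0,0]
    - [0,0,0]
  gripper: 1

```text
t: 15.62
tcp_pos: [0.5678, 0.283, 0.07]
tcp_rot: [-2.515, -1.883, 0.0]
ft_force: [0.6, -0.1, 0.0]
opening: 0.0851
finger_force: 0.0
```

>>> drive_tool:
  xyz:
    - [0,0,-0.02]
    - [0,0,-0.06]
    - [0,0,-0.1]
    - [0,0,-0.12]
    - [0,0,-0.12]
  twist:
    - [0,0,0]
    - [0,0,0]
    - [0,0,0]
    - [0,0,0]
    - [0,0,0]

```text
t: 16.03
tcp_pos: [0.5708, 0.2843, 0.1985]
tcp_rot: [2.511, 1.881, 0.021]
ft_force: [0.9, -0.2, 0.7]
opening: 0.0855
finger_force: 0.0
```

```bash
python3 plan.py ".4845,.417,.13,-28.8" .5682,.2831,.191,-16.3
```

```text
t 16.03 at [  0.5708   0.2843   0.1985 -16.3373] tilt z [ 0.013   0.0051 -0.9999] q [ 0.37  0.28  1.21 -0.    1.64  0.66] F [ 0.9 -0.2  0.7] open 0.0855 ff 0.0
"xyz": [[0.021, -0.024, 0.012], [0.042, -0.047, 0.024], [0.063, -0.071, 0.037], [0.084, -0.094, 0.049], [0.105, -0.118, 0.061]] "twist": [[0, 0, 2.5], [0, 0, 5.0], [0, 0, 7.5], [0, 0, 10.0], [0, 0, 12.5]]
```

>>> drive_tool:
  xyz:
    - [0.021,-0.024,0.012]
    - [0.042,-0.047,0.024]
    - [0.063,-0.071,0.037]
    - [0.084,-0.094,0.049]
    - [0.105,-0.118,0.061]
  twist:
    - [0,0,2.5]
    - [0,0,5]
    - [0,0,7.5]
    - [0,0,10]
    - [0,0,12.5]

```text
t: 16.45
tcp_pos: [0.483, 0.4177, 0.1276]
tcp_rot: [2.707, 1.594, -0.002]
ft_force: [0.6, 1.1, 0.3]
opening: 0.0855
finger_force: 0.0
```

>>> drive_tool:
  xyz:
    - [0,0,0.03]
    - [0,0,0.06]
    - [0,0,0.09]
    - [0,0,0.105]
    - [0,0,0.113]
  twist:
    - [0,0,0]
    - [0,0,0]
    - [0,0,0]
    - [0,0,0]
    - [0,0,0]

```text
t: 16.87
tcp_pos: [0.4814, 0.4153, 0.0112]
tcp_rot: [2.704, 1.598, -0.013]
ft_force: [1.0, -0.5, -0.1]
opening: 0.0853
finger_force: 0.0
```

>>> drive_tool:
  xyz:
    - [0,0,0]
    - [0,0,0]
  twist:
    - [0,0,0]
    - [0,0,0]

```text
t: 17.03
tcp_pos: [0.4843, 0.417, 0.0163]
tcp_rot: [2.705, 1.598, -0.0]
ft_force: [0.5, 0.8, 1.2]
opening: 0.0851
finger_force: 0.0
```

```bash
python3 plan.py
python3 - <<'E'
from h import *
a,d=bot.camera("side")
cv2.imwrite("pics/k.png",cv2.resize(a[170:370,250:420],(510,600),interpolation=cv2.INTER_CUBIC))
for col in HUE:
    m=cmask(a,col)
    v,u=np.nonzero((m>0)&(d>0)); P=world("side",np.c_[u,v],d[v,u]); k=(P[:,2]>.07)&(P[:,0]>.52)&(P[:,2]<.14)
    print(col,k.sum(),np.median(P[k],0),np.percentile(P[k,2],[10,50,90,98]))
E
```

```text
t 17.03 at [ 4.84300e-01  4.17000e-01  1.63000e-02 -2.88466e+01] tilt z [-0.e+00 -1.e-04 -1.e+00] q [ 0.62  0.41  1.42 -0.    1.32  1.13] F [0.5 0.8 1.2] open 0.0851 ff 0.0
yellow 124 [0.6066 0.0256 0.107 ] [0.0952 0.107  0.114  0.1251]
green 122 [0.5919 0.1675 0.1086] [0.1019 0.1086 0.1128 0.1283]
blue 194 [0.5671 0.3024 0.1087] [0.0972 0.1087 0.1191 0.1302]
```

View pics/k.png

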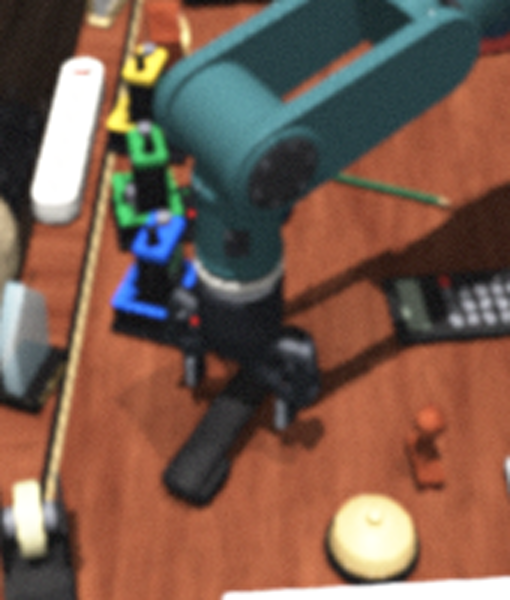

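>>> drive_tool:
  xyz:
    - [0,0,0]
    - [0,0,0]
    - [0,0,0]
    - [0,0,0]
    - [0,0,0]
  twist:
    - [0,0,0]
    - [0,0,0]
    - [0,0,0]
    - [0,0,0]
    - [0,0,0]
  gripper: 0

```text
t: 17.5
tcp_pos: [0.485, 0.4175, 0.0177]
tcp_rot: [-2.705, -1.598, -0.004]
ft_force: [-0.2, -0.3, 4.0]
opening: 0.0373
finger_force: 60.3
```

```bash
python3 plan.py ".4845,.417,.204,-28.8 .4897,-.3125,.204,-81.3 .4897,-.3125,.14,-81.3" .4845,.417,.017,-28.8
python3 - <<'E'
from h import *
S=np.load("s.npz")
a=np.radians(8.7); A=np.array([[np.cos(a),np.sin(a)],[-np.sin(a),np.cos(a)]])
for c in ("top","side"):
    d=S[c+"_d"]; m=S[c+"_telephone"]&(d>0); v,u=np.nonzero(m); P=world(c,np.c_[u,v],d[v,u])
    L=(P[:,:2]-[.4991,-.3736])@A.T   # phone frame
    g=np.full((25,23),np.nan)
    print(c,"rows: x from +110 to -110, cols: y from +100 to -20 (mm z), 10 mm cells")
    for x in range(110,-111,-10):
        r=[]
        for y in range(110,-21,-10):
            k=(abs(L[:,0]*1000-x)<5)&(abs(L[:,1]*1000-y)<5); r.append(int(np.median(P[k,2])*1000) if k.sum()>1 else -9)
        print(x,r)
E
```

```text
t 17.5 at [ 4.85000e-01  4.17500e-01  1.77000e-02 -2.88433e+01] tilt z [ 0.0024  0.0014 -1.    ] q [ 0.62  0.41  1.42 -0.    1.32  1.13] F [-0.2 -0.3  4. ] open 0.0373 ff 60.3
"xyz": [[0.0, 0.0, -0.037], [0.0, 0.0, -0.075], [0.0, 0.0, -0.112], [0.0, 0.0, -0.15], [0.0, 0.0, -0.187]] "twist": [[0, 0, 0.0], [0, 0, 0.0], [0, 0, 0.0], [0, 0, 0.0], [0, 0, 0.0]]
"xyz": [[-0.034, 0.019, 0.0], [-0.067, 0.037, 0.0], [-0.101, 0.056, 0.0], [-0.134, 0.075, 0.0], [-0.168, 0.094, 0.0]] "twist": [[0, 0, 2.8], [0, 0, 5.5], [0, 0, 8.3], [0, 0, 11.1], [0, 0, 13.8]]
"xyz": [[-0.028, 0.026, 0.0], [-0.056, 0.052, 0.0], [-0.084, 0.078, 0.0], [-0.112, 0.104, 0.0], [-0.14, 0.131, 0.0]] "twist": [[0, 0, 2.8], [0, 0, 5.5], [0, 0, 8.3], [0, 0, 11.1], [0, 0, 13.8]]
"xyz": [[-0.021, 0.032, 0.0], [-0.042, 0.064, 0.0], [-0.063, 0.096, 0.0], [-0.084, 0.128, 0.0], [-0.105, 0.16, 0.0]] "twist": [[0, 0, 2.8], [0, 0, 5.6], [0, 0, 8.3], [0, 0, 11.1], [0, 0, 13.8]]
"xyz": [[-0.013, 0.036, 0.0], [-0.026, 0.073, 0.0], [-0.038, 0.109, 0.0], [-0.051, 0.145, 0.0], [-0.051, 0.145, 0.032]] "twist": [[0, 0, 2.8], [0, 0, 5.6], [0,
[... 2328 characters left out ...]
32, 34, 44, 46, 46, -9, 47]
-10 [-9, 24, 19, 32, 35, 32, 33, 32, 38, 43, 46, 47, 51, 47]
-20 [-9, 22, 27, 34, 32, 32, 30, 32, 40, 45, 45, 47, 47, 48]
-30 [-9, 21, 31, -9, 31, 30, 33, -9, 35, 44, 48, 47, 48, 49]
-40 [-9, 27, 29, 35, 46, 38, 33, 32, 40, 42, 46, 46, 46, 46]
-50 [-9, 25, 32, 49, 55, 58, 59, -9, -9, -9, 46, 46, 45, 48]
-60 [-9, 26, 32, 52, 55, 55, 56, 56, -9, 48, 48, 48, 47, 45]
-70 [-9, 23, 36, 53, 55, 56, 56, -9, -9, -9, 45, 45, 46, 47]
-80 [-9, 28, 34, 45, 55, 55, 58, -9, -9, 47, 46, 47, 48, -9]
-90 [-9, 17, 25, 33, 53, -9, -9, -9, -9, 47, -9, 42, 46, 44]
-100 [-9, -9, -9, 33, -9, 33, -9, 31, -9, 31, -9, 31, -9, 30]
-110 [-9, -9, -9, -9, -9, -9, -9, -9, -9, -9, -9, -9, -9, -9]
```

Run:
```python
from h import *
S=np.load("s.npz")
a=np.radians(8.7); A=np.array([[np.cos(a),np.sin(a)],[-np.sin(a),np.cos(a)]])
for c in ("top","side"):
    im=S[c+"_d"]; M,k1,R,t=cal(c)
    # orthophoto of depth at z=.058, keep cells whose height there agrees
    n=320; half=.16; mm=1
    j,i=np.meshgrid(np.arange(n),np.arange(n)); X=.5+half-(i+.5)/1000; Y=-.37+half-(j+.5)/1000
    W=np.c_[X.ravel(),Y.ravel(),np.full(X.size,.058)]
    uv=proj(c,W).reshape(n,n,2).astype(np.float32)
    d=cv2.remap(im,uv[...,0],uv[...,1],cv2.INTER_LINEAR); zc=(W@R.T+t)[:,2].reshape(n,n)
    m=((abs(d-zc)<.009)).astype(np.uint8); m=cv2.morphologyEx(m,cv2.MORPH_OPEN,np.ones((9,9)))
    nn,l,s,ce=cv2.connectedComponentsWithStats(m)
    C=[]
    for q in range(1,nn):
        if s[q,4]>900:
            r=rpose(big((l==q).astype(np.uint8)),.5,-.37,half,1); print(c,s[q,4],np.array(r)); C.append(np.array(r[:2]))
    if len(C)>=2:
        print("  mid",(C[0]+C[1])/2,"dir",C[0]-C[1],np.degrees(np.arctan2(*(C[0]-C[1])[::-1])))
```

```text
top 1745 [ 0.575  -0.4065  0.     37.     70.    ]
top 2490 [ 0.5566 -0.3038  8.1301 49.0732 54.1644]
top 2563 [ 0.4234 -0.325   8.1301 48.9318 55.5786]
  mid [ 0.5658 -0.3552] dir [ 0.0184 -0.1027] -79.84944801854168
side 2196 [ 0.558  -0.2975  0.     45.     54.    ]
side 1960 [ 0.426 -0.318  0.    45.    49.   ]
  mid [ 0.492  -0.3077] dir [0.132  0.0205] 8.82768722107309
```

>>> drive_tool:
  xyz:
    - [0,0,-0.037]
    - [0,0,-0.075]
    - [0,0,-0.112]
    - [0,0,-0.15]
    - [0,0,-0.187]
  twist:
    - [0,0,0]
    - [0,0,0]
    - [0,0,0]
    - [0,0,0]
    - [0,0,0]

```text
t: 17.92
tcp_pos: [0.4836, 0.4167, 0.2047]
tcp_rot: [2.705, 1.598, -0.001]
ft_force: [0.7, 1.0, -1.9]
opening: 0.0373
finger_force: 60.7
```

>>> drive_tool:
  xyz:
    - [-0.034,0.019,0]
    - [-0.067,0.037,0]
    - [-0.101,0.056,0]
    - [-0.134,0.075,0]
    - [-0.168,0.094,0]
  twist:
    - [0,0,2.8]
    - [0,0,5.5]
    - [0,0,8.3]
    - [0,0,11.1]
    - [0,0,13.8]

```text
t: 18.33
tcp_pos: [0.4848, 0.2229, 0.2029]
tcp_rot: [2.878, 1.259, -0.001]
ft_force: [1.2, 0.0, -1.2]
opening: 0.0374
finger_force: 60.7
```

>>> drive_tool:
  xyz:
    - [-0.028,0.026,0]
    - [-0.056,0.052,0]
    - [-0.084,0.078,0]
    - [-0.112,0.104,0]
    - [-0.14,0.131,0]
  twist:
    - [0,0,2.8]
    - [0,0,5.5]
    - [0,0,8.3]
    - [0,0,11.1]
    - [0,0,13.8]

```text
t: 18.75
tcp_pos: [0.4861, 0.0312, 0.2031]
tcp_rot: [-3.009, -0.904, 0.0]
ft_force: [1.0, 0.2, -1.2]
opening: 0.0372
finger_force: 60.7
```

>>> drive_tool:
  xyz:
    - [-0.021,0.032,0]
    - [-0.042,0.064,0]
    - [-0.063,0.096,0]
    - [-0.084,0.128,0]
    - [-0.105,0.16,0]
  twist:
    - [0,0,2.8]
    - [0,0,5.6]
    - [0,0,8.3]
    - [0,0,11.1]
    - [0,0,13.8]

```text
t: 19.17
tcp_pos: [0.4872, -0.1603, 0.2031]
tcp_rot: [-3.095, -0.535, 0.0]
ft_force: [0.2, -0.0, -1.5]
opening: 0.0376
finger_force: 60.7
```

>>> drive_tool:
  xyz:
    - [-0.013,0.036,0]
    - [-0.026,0.073,0]
    - [-0.038,0.109,0]
    - [-0.051,0.145,0]
    - [-0.051,0.145,0]
  twist:
    - [0,0,2.8]
    - [0,0,5.6]
    - [0,0,8.3]
    - [0,0,11.1]
    - [0,0,11.1]

```text
t: 19.58
tcp_pos: [0.4874, -0.3189, 0.2018]
tcp_rot: [3.13, 0.224, -0.004]
ft_force: [0.1, -0.1, -1.5]
opening: 0.0378
finger_force: 60.8
```

>>> drive_tool:
  xyz:
    - [0,0,0]
    - [0,0,0]
    - [0,0,0]
  twist:
    - [0,0,0]
    - [0,0,0]
    - [0,0,0]

```text
t: 19.83
tcp_pos: [0.4889, -0.3111, 0.2032]
tcp_rot: [-3.132, -0.239, 0.0]
ft_force: [-0.9, 0.3, -0.7]
opening: 0.0376
finger_force: 60.8
```

```bash
python3 plan.py
python3 - <<'E'
from h import *
from itertools import product
o=bot.get_obs(); p=o["tcp_pos"]; yaw=np.radians(8.7); zb=p[2]-.0175
ex=np.array([np.cos(yaw),np.sin(yaw),0]); ey=np.array([-np.sin(yaw),np.cos(yaw),0])
V=[]
for c in ("side","top"):
    a,d=bot.camera(c); r=bot.silhouettes("handset",c); print(c,[(round(x["score"],2),x["centre"],x["mask"].sum()) for x in r[:2]])
    if r:
        m=r[0]["mask"]&(d>0); v,u=np.nonzero(m); P=world(c,np.c_[u,v],d[v,u])-[p[0],p[1],zb]; k=(P[:,2]>-.02)&(P[:,2]<.07)
        x=P[k]@ex; y=P[k]@ey; print("  x ext",np.percentile(x,[0,1,50,99,100])*1e3,"y",np.percentile(y,[1,50,99])*1e3,"z",np.percentile(P[k,2],[1,50,99])*1e3)
        for s in (-1,1):
            q=(x*s>.06); 
            if q.sum()>5: print("   end",s,q.sum(),"y",np.percentile(y[q],[5,50,95])*1e3,"z",np.percentile(P[k][q,2],[5,50,95])*1e3,"x",np.percentile(x[q],[2,98])*1e3)
    pc=proj(c,[p[0:2].tolist()+[zb]])[0]; x0,y0=int(pc[0])-67,int(pc[1])-75
    x0=min(max(x0,0),640-134); y0=min(max(y0,0),400-150)
    g=cv2.resize(a[y0:y0+150,x0:x0+134],None,fx=3,fy=3,interpolation=cv2.INTER_CUBIC)
    for z in (0,.045):
        Q=np.array([p*[1,1,0]+[0,0,zb+z]+ex*sx*.1085+ey*sy*.025 for sx,sy in ((1,1),(1,-1),(-1,-1),(-1,1))])
        cv2.polylines(g,[np.int32((proj(c,Q)-[x0,y0]+.5)*3)],True,(0,255,255) if z else (0,0,255),1)
    V.append(g)
cv2.imwrite("pics/l.png",np.hstack(V)[:, :800])
E
```

```text
t 19.83 at [  0.4889  -0.3111   0.2032 -81.2585] tilt z [-3.e-04  7.e-04 -1.e+00] q [-0.66  0.16  1.35  0.    1.64  0.75] F [-0.9  0.3 -0.7] open 0.0376 ff 60.8
side [(0.57, [121.7, 340.1], np.int64(483))]
  x ext [-107.5169 -102.7237   -7.3622  105.5576  108.627 ] y [-6.6193 16.812  30.9571] z [ 3.5267 28.0315 44.2769]
   end -1 123 y [-2.5842 18.6361 28.5219] z [ 5.5547 21.8388 34.9302] x [-104.3225  -61.1106]
   end 1 135 y [-2.6085 17.8863 29.3485] z [ 4.8535 21.6285 33.9593] x [ 60.5477 107.1857]
top [(0.71, [227.9, 454.4], np.int64(990))]
  x ext [-107.6455 -104.0683  -34.3961  101.7747  104.578 ] y [-21.4244   5.0747  24.3007] z [16.8203 34.8684 46.8687]
   end -1 324 y [-17.9271   2.1951  21.174 ] z [19.061  31.8054 39.7334] x [-104.8299  -60.8555]
   end 1 291 y [-13.0377   6.5527  23.2562] z [19.5974 31.0511 39.1131] x [ 61.4329 102.7541]
```

View pics/l.png

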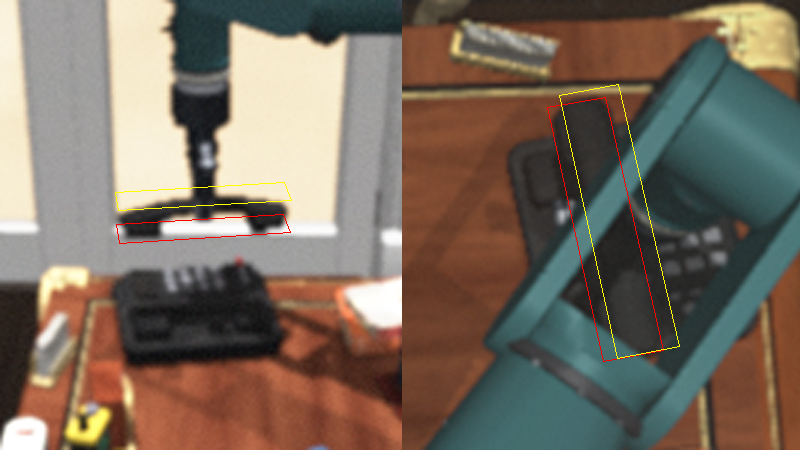

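>>> drive_tool:
  xyz:
    - [0.001,0.002,0.03]
    - [0.001,0.002,0.06]
    - [0.001,0.002,0.09]
    - [0.001,0.002,0.11]
    - [0.001,0.002,0.115]
  twist:
    - [0,0,0]
    - [0,0,0]
    - [0,0,0]
    - [0,0,0]
    - [0,0,0]

```text
t: 20.45
tcp_pos: [0.4879, -0.3115, 0.0834]
tcp_rot: [-3.127, -0.239, 0.01]
ft_force: [-1.0, 0.2, -2.2]
opening: 0.0371
finger_force: 60.8
```

>>> drive_tool:
  xyz:
    - [0,0,0.003]
    - [0,0,0.006]
    - [0,0,0.009]
    - [0,0,0.011]
    - [0,0,0.011]
  twist:
    - [0,0,0]
    - [0,0,0]
    - [0,0,0]
    - [0,0,0]
    - [0,0,0]

```text
t: 20.87
tcp_pos: [0.4907, -0.3145, 0.0783]
tcp_rot: [3.131, 0.237, 0.002]
ft_force: [-0.5, 0.5, -2.0]
opening: 0.037
finger_force: 60.8
```

>>> drive_tool:
  xyz:
    - [0,0,0]
    - [0,0,0]
  twist:
    - [0,0,0]
    - [0,0,0]

```text
t: 21.03
tcp_pos: [0.4905, -0.3144, 0.0781]
tcp_rot: [3.132, 0.237, 0.002]
ft_force: [-0.3, -0.1, -1.9]
opening: 0.0375
finger_force: 60.8
```

>>> drive_tool:
  xyz:
    - [0,-0.001,0.001]
    - [0,-0.001,0.002]
    - [0,-0.001,0.002]
    - [0,-0.001,0.002]
  twist:
    - [0,0,0]
    - [0,0,0]
    - [0,0,0]
    - [0,0,0]

```text
t: 21.37
tcp_pos: [0.4902, -0.3132, 0.0757]
tcp_rot: [3.132, 0.237, 0.001]
ft_force: [0.1, 0.8, 1.2]
opening: 0.0374
finger_force: 61.0
```

>>> drive_tool:
  xyz:
    - [0,0,0.001]
    - [0,0,0.001]
    - [0,0,0.001]
  twist:
    - [0,0,0]
    - [0,0,0]
    - [0,0,0]

```text
t: 21.62
tcp_pos: [0.4902, -0.3132, 0.0756]
tcp_rot: [3.132, 0.237, 0.001]
ft_force: [-2.0, 1.5, 4.7]
opening: 0.0372
finger_force: 61.4
```

>>> drive_tool:
  xyz:
    - [0,0,0]
    - [0,0,0]
    - [0,0,0]
    - [0,0,0]
    - [0,0,0]
  twist:
    - [0,0,0]
    - [0,0,0]
    - [0,0,0]
    - [0,0,0]
    - [0,0,0]
  gripper: 1

```text
t: 22.03
tcp_pos: [0.49, -0.3131, 0.0741]
tcp_rot: [-3.133, -0.237, 0.0]
ft_force: [0.2, -0.4, 0.0]
opening: 0.0853
finger_force: 0.0
```

>>> drive_tool:
  xyz:
    - [0,0,-0.01]
    - [0,0,-0.03]
    - [0,0,-0.06]
    - [0,0,-0.1]
    - [0,0,-0.14]
  twist:
    - [0,0,0]
    - [0,0,0]
    - [0,0,0]
    - [0,0,0]
    - [0,0,0]

```text
t: 22.45
tcp_pos: [0.4894, -0.3127, 0.2155]
tcp_rot: [-3.131, -0.237, 0.002]
ft_force: [0.4, -0.5, 0.1]
opening: 0.0855
finger_force: 0.0
```

>>> drive_tool:
  xyz:
    - [-0.04,0,0]
    - [-0.08,0,0]
    - [-0.12,0,0]
    - [-0.16,0,0]
    - [-0.16,0,0]
  twist:
    - [0,0,0]
    - [0,0,0]
    - [0,0,0]
    - [0,0,0]
    - [0,0,0]

```text
t: 22.87
tcp_pos: [0.3266, -0.338, 0.2154]
tcp_rot: [3.132, 0.228, -0.005]
ft_force: [0.6, 0.1, -0.7]
opening: 0.0853
finger_force: 0.0
```

```bash
python3 plan.py
python3 - <<'E'
from h import *
V=[]
for c in ("top","side"):
    a,d=bot.camera(c)
    r=bot.silhouettes("handset",c)
    for x in r[:2]:
        m=x["mask"]&(d>0); v,u=np.nonzero(m); P=world(c,np.c_[u,v],d[v,u]); 
        im=rect(c,x["mask"].astype(np.uint8)*255,.49,-.313,.09,.16,1.2)>127
        print(c,round(x["score"],2),x["mask"].sum(),np.array(rpose(big(im.astype(np.uint8)),.49,-.313,.16,1.2)),"med",np.median(P,0),"z",np.percentile(P[:,2],[2,50,98]))
    b=(a[150:280,250:520] if c=="top" else a[110:240,260:530]); V.append(cv2.resize(b,(623,300),interpolation=cv2.INTER_CUBIC))
    for n in ("ink_bottle","desk_clock"):
        q=bot.silhouettes(n,c); print(n,[(round(x["score"],2),np.round(x["centre"])) for x in q[:1]])
cv2.imwrite("pics/m.png",np.vstack(V))
E
```

```text
t 22.87 at [  0.3266  -0.338    0.2154 -81.6743] tilt z [-0.0029 -0.002  -1.    ] q [-0.92 -0.09  1.58 -0.    1.65  0.5 ] F [ 0.6  0.1 -0.7] open 0.0853 ff 0.0
top 0.85 1162 [  0.4892  -0.3096   8.2047 211.5449  51.6519] med [ 0.486  -0.3109  0.0946] z [0.0752 0.0946 0.1055]
ink_bottle [(0.81, array([240., 285.]))]
desk_clock [(0.74, array([185., 364.]))]
side 0.71 428 [  0.4903  -0.2903   9.4126 212.6285 105.4196] med [ 0.4963 -0.2989  0.0887] z [0.0617 0.0887 0.1026]
ink_bottle [(0.86, array([233., 338.]))]
desk_clock [(0.61, array([182., 308.]))]
```

View pics/m.png

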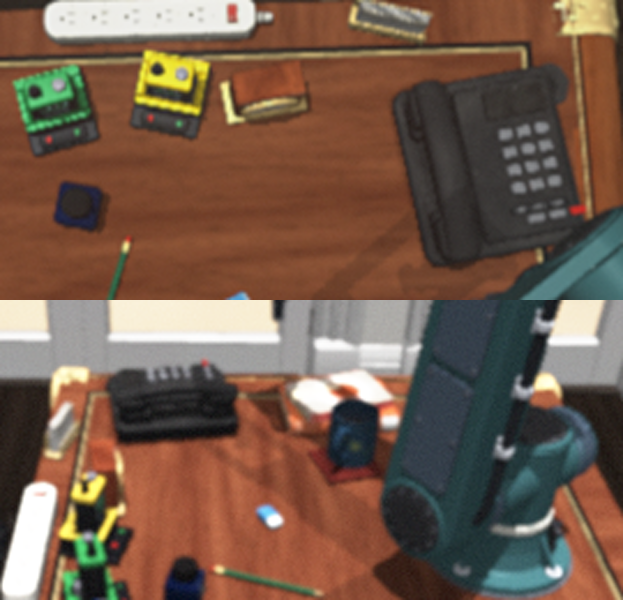

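>>> drive_tool:
  xyz:
    - [0,0,0]
    - [0,0,0]
    - [0,0,0]
  twist:
    - [0,0,0]
    - [0,0,0]
    - [0,0,0]

```text
t: 23.52
tcp_pos: [0.3323, -0.3371, 0.2141]
tcp_rot: [-3.132, -0.238, 0.0]
ft_force: [0.3, 0.0, 1.0]
opening: 0.085
finger_force: 0.0
```

```bash
python3 -c "
from plant import bot
print(bot.job_done())"
```

```text
the job is handed in; nothing more can be done
None
```

I handed the job in at about 23.5 s: in the camera images all three radios are seated in their matching chargers, the handset lies square on both rests, the ink bottle and clock have not moved, and the arm has let go and is clear.

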